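# Cover the porcelain pot and set the hot plate's dial

### The job

Gently put the lid that fits onto the white porcelain pot on the hot plate, so that it sits fully down and level on the rim; do not drop it on. Then, with the pot covered, turn the heater's dial until its pointer lines up with the small metal tab at the edge of the scale. Keep the pot on its plate, leave the tab where it is, and do not disturb the other things on the bench.

Things in the scene. Friction and masses are not known exactly. Their poses are not given: they have to be found in the camera images.
- pot: white porcelain pot, open at the top, standing on the round steel plate of the heater: outer radius 58 mm at the rim, wall 5 mm (mouth radius 53 mm), 50 mm tall, two small lugs left and right of it (reaching 73 mm from the axis, 33-40 mm above its underside). Origin: centre of its underside; z up
- lid: the pot's white porcelain lid, right side up on the bench, 126 mm wide, 0.2 kg. Origin: centre of its underside, z up. Lip (radius 49 mm, 0-6 mm high) enters the pot's mouth; cover disc (radius 63 mm) rests with its underside, 6 mm above the origin, on the rim; its top is 16 mm high; grip knob, diameter 26 mm, 16-44 mm high, on the axis. Seated, its origin is 44 mm above the pot's
- plate_top (a point): centre of the top of the heater's steel plate (radius 72 mm, 78 mm above the bench). The heater is a fixed white box, 200 mm deep, 300 mm wide, its top 70 mm above the bench; z up, x from front to back, y to its left. The plate is on its left half, the dial on its right half
- dial_grip (a point): on the dial's axis at grip height, 100 mm above the bench. Black dial: round skirt of radius 28 mm (top 81 mm above the bench) with an upright grip bar across it, 46 mm long, 14 mm wide, 81 to 108 mm above the bench. The bar lies along this point's x; the pointer, a short beak at the skirt's foot, points along -x; z up
- dial (a joint): angle of the dial, rad, growing clockwise seen from above, range -2 to 2; at 0 the pointer points to the heater's front (its -x)
- pointer_tip (a point): end of the dial's pointer, 40 mm from the dial's axis, 78 mm above the bench
- tab (a joint): angle of the metal tab about the dial's axis, counted as for the dial: when both are equal the pointer lines up with the tab. The tab is stiff and is not to be moved
- tab_tip (a point): inner end of the dark steel tab (14 x 7 x 7 mm, lying radially on the scale just outside the pointer's sweep), 40 mm from the dial's axis, 78 mm above the bench: the pointer's end is here when lined up
- small_lid: bystander: a smaller porcelain lid of the same form, 86 mm in diameter, too small for the pot, knob diameter 20 mm, top 44 mm high. Origin: centre of its underside
- beaker: bystander: empty glass beaker, 66 mm in diameter, 85 mm tall. Origin: centre of its underside
- jar: bystander: amber jar with black cap, 48 mm in diameter, 60 mm tall. Origin: centre of its underside
- bottle: bystander: white bottle with blue cap, 66 mm in diameter, 160 mm tall. Origin: centre of its underside
- crucible: bystander: small porcelain crucible, 36 mm in diameter, 28 mm tall, standing on the heater's top near its back edge. Origin: centre of its underside
- spatula: bystander: spatula, 170 mm long, lying on the bench. Origin: on its underside, x along it
- petri: bystander: shallow glass dish, 84 mm in diameter, 16 mm tall. Origin: centre of its underside
Mind the look-alikes: they are no part of the job. What is shaped like the lid but green or orange is not meant.

How it is judged (in metres and radians):
On the way, in this order (a step that is already met when the one before it is completed fails the run):
1. the lid sits down and level on the pot's rim (horizontal distance between lid and pot below 0.008 m and z of lid in the frame of pot between 0.0415 and 0.0465 m and angle between each of lid, pot's own z axis and vertical below 0.04 rad and horizontal distance between pot and plate_top below 0.03 m and height (world z) of pot between 0.074 and 0.082 m), for 0.3 s.
2. the dial's pointer lines up with the tab (distance between pointer_tip and tab_tip below 0.006 m), for 0.2 s.
At the end, for the whole second after the job is handed in: The pot stands upright on its plate (within 30 mm of the plate's centre), the lid rests on its rim (origin 41.5 to 46.5 mm above the pot's, within 8 mm of its axis, tilted less than 0.04 rad), both at rest, and the pointer's end is within 6 mm of the tab's inner end (about 0.15 rad) (all of step 1 and distance between pointer_tip and tab_tip below 0.006 m and linear speed of each of lid, pot below 0.02 m/s); the robot touches nothing.
It fails at once if the lid is let go over the pot more than 10 mm above its seat (contact force between the fingers and lid below 0.1 N and horizontal distance between lid and pot below 0.06 m and z of lid in the frame of pot above 0.054 m).
It fails at once if the lid strikes or is pressed on the pot with more than 50 N (contact force between lid and pot above 50 N).
It fails at once if the metal tab is moved (5 mm) (distance of tab_tip from where it was at the start of the episode above 0.005 m).
It fails at once if a bystander is shifted by more than 30 mm (distance of any of small_lid, beaker, jar, bottle, crucible, spatula, petri from where it was at the start of the episode above 0.03 m).
It also fails if it takes over 48 s, if anything falls off the work surface, if the arm or the gripper's body presses on something with over 40 N, if the wrist force passes 120 N, or if a joint passes its speed limit or range.

### The arm

A 6-joint arm with a two-finger parallel gripper is mounted at the origin on the work surface. World frame = base frame: x ahead of the robot, y to its left, z up, the work surface at z = 0. Lengths are in mm, angles in rad, forces in N, time in s.
With the tool pointing down it reaches from about 325 to 900 mm from the base axis. Payload 6.1 kg.
Tool frame: the origin (TCP) lies midway between the tips of the shut fingers; the grasp point (between the pads) lies 19 mm behind it; z points along the fingers, y is the line along which they close (so a half turn about z gives the same grasp; the last joint's range is limited). The gripper opens to 87 mm and grips with 3 to 60 N. Pads are 19 mm wide; open, the fingers measure 117 mm over their backs; the gripper's body (75 mm by 190 mm) begins 51 mm behind the grasp point.
Start: joints at [-1.412, 0.22, 1.526, -0, 1.395, -0.126], TCP at [175.596, -599.818, 222.538] pointing down, gripper open.
Joint ranges: [-2.98, 2.98], [-0.91, 2.08], [0.09, 2.57], [-1.24, 4.39], [0.2, 2.65], [-2.68, 2.68]. Speed limits (rad/s): [2.57, 2.57, 3.01, 3.14, 3.14, 3.14].

### API

Orientations are given as [roll, pitch, yaw] about the fixed x, y, z axes, in that order (R = Rz(yaw) Ry(pitch) Rx(roll)).
In Python, from station import manip, imaging, close_job gives the robot as it stands.
- The arm moves only by the tool send_rows, never from a script. Its argument "targets" is a list of rows, each an object with "offset": the shift along the tool's x, y, z in m, a list of three; "turn": the turn, a rotation vector about the tool's x, y, z in rad, a list of three. In form: [{"offset": [x, y, z], "turn": [rx, ry, rz]}, ...]. A call has 1 to 8 rows; each row is the pose to reach, as a shift and turn from the pose commanded when the call began, along the tool's axes at that moment; what a row does not reach only later rows make up. A row lasts 1/10 s, in which the tool goes at most 50 mm and 8.59 degrees, less where a joint would pass 70% of its speed; a pose out of reach is approached as far as the arm can. A call with a gripper value outside its range is refused whole. "hand" is the closure, from -1 (fully open) to 1 (shut), set as the call begins (left out, the last holds). The fingers move at their own pace and stop on an object; "force" is the grip in N (left out, the last holds). Time passes only in rows, so rows that repeat a pose let the fingers close. It gives the time, the measured TCP pose, the force, the opening and the grip force at its end, in the units of the state.
- manip.observe(): the state, without advancing time (a new reading comes with each control period).
- imaging.grab_frame(name): name is "scene" or "top" or "wrist"; returns a dict with "pixels" (420x560x3 uint8, blue, green, red), "fov_y" (degrees; the focal length in pixels is half the picture's height over the tangent of half this angle, whatever the lens; pixels are square), "cx", "cy" (the principal point, pixels), "k1" (the pictures are not rectified: a ray, as slopes to the right and down, at radius r is drawn at 1 + k1 r^2 times it, then the intrinsics apply), "extrinsics" (4x4, takes a point from camera to world coordinates). Camera axes: x right, y down, z forward; pixel columns grow to the right and rows downward; lengths in mm; the calibration is good to about 2 mm. A picture is of the moment at which its call begins. There is no depth.
- close_job(): hands the job in; it is judged then, once.
The state is a dict: "time_s": time; "joint_positions": joint angles; "qd": joint speeds; "joint_efforts": joint torques, N m; "tool_pos": TCP position; "ee_rot": TCP orientation; "wrist_force": force on the tool from outside, world axes, zero at the start; "wrist_torque": the same for the moment, N m; "width": finger opening in mm; "grip_force": force on a finger pad.
Only numpy, scipy, OpenCV 4.12 (cv2) and the standard library are available. Lean on these libraries where they do the work, as an engineer would, in place of code of your own. Each camera call takes 0.05 s, during which the arm holds its last target. There are 200 camera calls.

## Working session

There is one attempt and no reset: what is moved stays moved. The work goes in short steps, Python scripts to look and compute and a tool call to move; the robot and the scene stay as the last step left them, time stands still between calls to the robot, and variables do not carry over. Pictures are saved under pics/ and viewed, at most 10 in all, crops included, and the job is handed in when it is done.

Besides the shell and the picture viewer there is one more tool, called after "Emit:" by a JSON object that holds its "api" and its "payload". send_rows: Moves the arm, as the interface text tells. Its arguments: {"type":"object","properties":{"targets":{"type":"array","items":{"type":"object","properties":{"offset":{"type":"array","items":{"type":"number"}},"turn":{"type":"array","items":{"type":"number"}}}}},"hand":{"type":"number"},"force":{"type":"number"}},"required":["targets"]}

```bash
mkdir -p pics
cat > h.py <<'E'
import numpy as np, cv2
from station import manip, imaging, close_job
def grab(n):
    f=imaging.grab_frame(n); np.save(f'pics/{n}.npy',f,allow_pickle=True); return f
def load(n): return np.load(f'pics/{n}.npy',allow_pickle=True).item()
def K(f):
    h=f['pixels'].shape[0]; F=h/2/np.tan(np.radians(f['fov_y'])/2)
    return np.array([[F,0,f['cx']],[0,F,f['cy']],[0,0,1.]])
def D(f): return np.array([f['k1'],0,0,0,0.])
def ray(f,uv):
    s=cv2.undistortPointsIter(np.array([[uv]],float),K(f),D(f),None,None,(3,50,1e-10))[0,0]
    E=np.array(f['extrinsics']); return E[:3,3],E[:3,:3]@np.array([s[0],s[1],1])
def onz(f,uv,z):
    o,d=ray(f,uv); return o+d*(z-o[2])/d[2]
def proj(f,P):
    E=np.linalg.inv(np.array(f['extrinsics']))
    return cv2.projectPoints(np.atleast_2d(np.array(P,float)),cv2.Rodrigues(E[:3,:3])[0],E[:3,3],K(f),D(f))[0][:,0]
E
python3 - <<'E'
from h import *
for n in("scene","top"):
    f=grab(n); cv2.imwrite(f'pics/{n}0.png',f['pixels']); print(n,f['fov_y'],f['k1'],np.round(f['extrinsics'],3).tolist())
print(manip.observe())
E
```

```text
scene 50.184115905872744 0.01390534362800691 [[-0.846, 0.411, -0.34, 990.284], [0.533, 0.645, -0.548, 807.976], [-0.006, -0.644, -0.765, 1143.283], [0.0, 0.0, 0.0, 1.0]]
top 42.26297025355145 0.03209376471040061 [[-0.017, -0.994, 0.11, 290.947], [-1.0, 0.016, -0.003, 51.373], [0.001, -0.11, -0.994, 2089.162], [0.0, 0.0, 0.0, 1.0]]
{'time_s': 0.1, 'joint_positions': array([-1.41213387e+00,  2.21161145e-01,  1.52751923e+00,  8.49357339e-06,
        1.39471746e+00, -1.26090739e-01]), 'qd': array([-4.45580174e-04, -2.09536447e-03, -2.93110897e-03,  2.43044056e-05,
        5.51892728e-04, -6.91467834e-04]), 'joint_efforts': array([ 1.31458222e-03, -4.95948136e+01, -3.88518691e+01,  7.01685296e-02,
        5.15320036e-02, -5.46706360e-05]), 'tool_pos': array([ 175.48821752, -599.25676352,  221.52614031]), 'ee_rot': array([-3.13980286e+00, -2.35306391e-04,  2.84751486e-01]), 'wrist_force': array([-0.18965316, -0.11082171,  0.03057162]), 'wrist_torque': array([-0.00394418, -0.0076923 , -0.03591234]), 'grip_force': 0.0, 'width': 86.83340250694084}
```

View pics/top0.png

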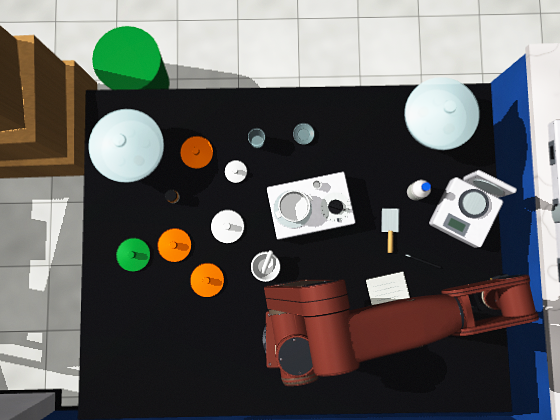

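View pics/scene0.png

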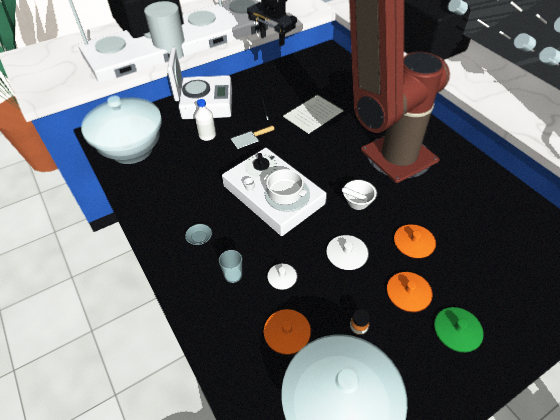

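Top view: candidates for the lid are white large (227,226), white small (235,171), orange (175,245), (207,280) and (197,152), and green (133,254). By colour and size the lid should be the white one at (227,226). In the scene view it is at (347,252), and the small one is at (282,276).

Run:
```python
from h import *
t=load('top');s=load('scene')
a=cv2.resize(t['pixels'][145:265,200:360],(800,600),interpolation=cv2.INTER_CUBIC)
b=cv2.resize(s['pixels'][145:295,215:375],None,fx=4.5,fy=4,interpolation=cv2.INTER_CUBIC)
cv2.imwrite('pics/ta.png',a);cv2.imwrite('pics/sb.png',cv2.resize(s['pixels'][142:232,220:340],(800,600),interpolation=cv2.INTER_CUBIC))
# white disc contours
for n,f,seed,z in(('lid',t,(220,230),16),('small',t,(230,172),14),('lid',s,(335,255),16)):
    g=(f['pixels'].min(2)>110).astype(np.uint8)
    _,l,st,c=cv2.connectedComponentsWithStats(g); k=l[seed[1],seed[0]]
    cn=max(cv2.findContours((l==k).astype(np.uint8),0,1)[0],key=len)[:,0]
    h=cv2.convexHull(cn)[:,0]
    P=np.array([onz(f,p,z)[:2] for p in h.astype(float)])
    A=np.c_[2*P,np.ones(len(P))];x=np.linalg.lstsq(A,(P**2).sum(1),rcond=None)[0]
    print(n,k,st[k],x[:2],np.sqrt(x[2]+x[:2]@x[:2]))
```

```text
lid 19 [211 210  33  33 869] [424.90952881 244.00417919] 62.923563647056234
small 12 [225 160  22  23 395] [637.03634238 210.6995484 ] 43.03746132837927
lid 36 [ 326  235   42   35 1151] [430.80675082 249.49337371] 63.151712421674866
```

View pics/ta.png

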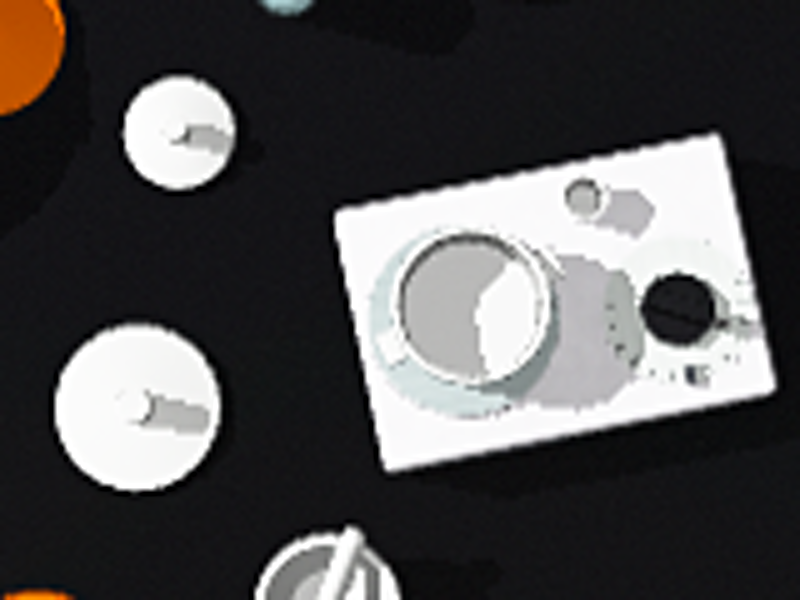

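View pics/sb.png

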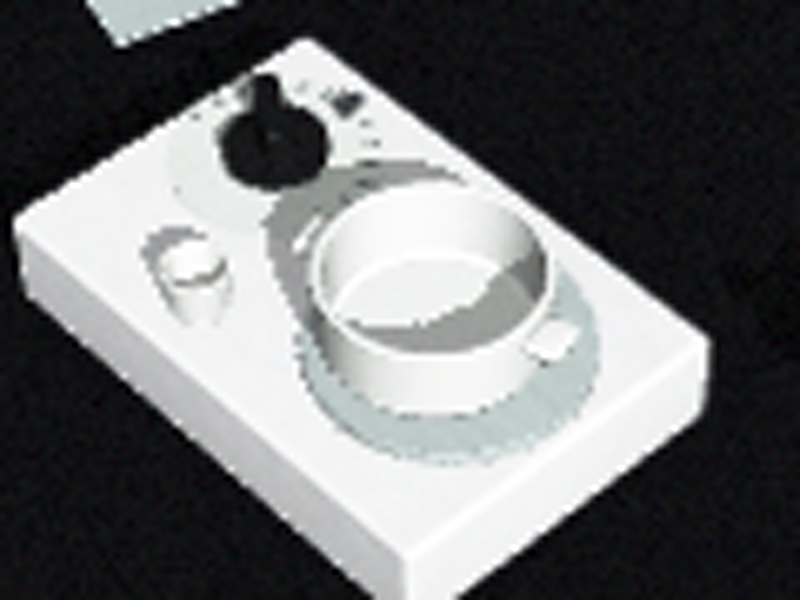

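The crops confirm the choice. The lid at crop (138,407), radius 63 mm, is the white one. The 43 mm one at (180,132) is the bystander. The tab is at crop (697,375) and the dial at (680,310), but the pointer isn't clear, so I'll look from the wrist on the way.

```bash
cat >> h.py <<'E'
from scipy.spatial.transform import Rotation as Ro
def go(p,yaw=None,cmd=None):
    s=manip.observe() if cmd is None else dict(tool_pos=cmd[:3],ee_rot=[np.pi,0,cmd[3]])
    R=Ro.from_euler('xyz',s['ee_rot'])
    off=R.inv().apply(np.array(p)-s['tool_pos'])/1000
    y=s['ee_rot'][2] if yaw is None else yaw
    T=(R.inv()*Ro.from_euler('xyz',[np.pi,0,y])).as_rotvec()
    print('offset',np.round(off,4).tolist(),'turn',np.round(T,4).tolist())
E
python3 - <<'E'
from h import *
t=load('top');s=load('scene')
f=lambda f,c,o,k,z:np.round(onz(f,(c[0]/k+o[0],c[1]/k+o[1]),z)[:2],1)
for n,c,z in(('pot rim',(474,307),128),('dial',(678,310),95),('tab',(697,375),77),('c1',(335,210),70),('c2',(718,132),70),('c3',(775,392),70),('c4',(387,470),70)):print(n,f(t,c,(200,145),5,z))
for n,c,z in(('dialskirt',(274,145),81),('tab',(347,102),77),('c2',(16,220),70),('c3',(306,38),70),('c4',(708,344),70),('c1',(408,548),70)):print('s',n,f(s,c,(220,142),20/3,z))
w=grab('wrist');E=np.array(w['extrinsics']);print(np.round(E,3).tolist(),w['fov_y'])
go((450,-250,300),0.285)
go((430,240,300),0.285,(450,-250,300,.285))
E
```

```text
pot rim [484.7 -12.8]
dial [ 483.3 -164.2]
tab [ 436.3 -178.9]
c1 [565.2  88.1]
c2 [ 619.6 -200.7]
c3 [ 423.2 -237.3]
c4 [370.   52.3]
s dialskirt [ 490.4 -158.4]
s tab [ 441.1 -169. ]
s c2 [ 620.6 -191.7]
s c3 [ 430.6 -228.8]
s c4 [377.7  61.8]
s c1 [564.7  89.8]
[[0.28, -0.921, -0.271, 250.237], [-0.96, -0.269, -0.078, -577.105], [-0.001, 0.282, -0.96, 383.334], [0.0, 0.0, 0.0, 1.0]] 68.5658475858262
offset [0.3616, -0.2583, -0.0779] turn [-0.0015, -0.0002, -0.0002]
offset [0.1186, -0.4759, -0.0] turn [0.0, 0.0, 0.0]
```

Emit:
{"api": "send_rows", "payload": {"targets": [{"offset": [0.35,-0.33,-0.08],"turn": [0,0,-0.1]},{"offset": [0.35,-0.33,-0.08],"turn": [0,0,-0.1]},{"offset": [0.35,-0.33,-0.08],"turn": [0,0,-0.1]},{"offset": [0.35,-0.33,-0.08],"turn": [0,0,-0.1]},{"offset": [0.35,-0.33,-0.08],"turn": [0,0,-0.1]},{"offset": [0.35,-0.33,-0.08],"turn": [0,0,-0.1]},{"offset": [0.35,-0.33,-0.08],"turn": [0,0,-0.1]},{"offset": [0.35,-0.33,-0.08],"turn": [0,0,-0.1]}]}}

```text
time_s: 0.95
tool_pos: [375.5, -257.5, 288.4]
ee_rot: [3.141, -0.0, 0.384]
wrist_force: [0.5, 0.6, -0.5]
width: 87.0
grip_force: 0.0
```

Run:
```python
from h import *
s=manip.observe();print(s['tool_pos'],s['ee_rot'],s['time_s'])
go((440,-140,260),0.385-0.2)
```

```text
[ 375.52456849 -257.46367499  288.43650286] [ 3.14133123e+00 -1.89571063e-04  3.84373466e-01] 0.95
offset [0.1038, -0.0847, 0.0284] turn [0.0002, -0.0002, 0.1994]
```

Emit:
{"api": "send_rows", "payload": {"targets": [{"offset": [0.1,-0.08,0.03],"turn": [0,0,0.2]},{"offset": [0.1,-0.08,0.03],"turn": [0,0,0.2]},{"offset": [0.1,-0.08,0.03],"turn": [0,0,0.2]},{"offset": [0.1,-0.08,0.03],"turn": [0,0,0.2]},{"offset": [0.1,-0.08,0.03],"turn": [0,0,0.2]}]}}

```text
time_s: 1.45
tool_pos: [437.6, -147.0, 257.8]
ee_rot: [-3.141, 0.001, 0.187]
wrist_force: [-0.2, -1.3, 0.0]
width: 87.3
grip_force: 0.0
```

Run:
```python
from h import *
s=manip.observe();print(s['tool_pos'],s['ee_rot'],np.abs(s['qd']).max())
w=grab('wrist');np.save('pics/wd.npy',w,allow_pickle=True);cv2.imwrite('pics/wd.png',w['pixels'])
```

```text
[ 437.63432166 -146.98793376  257.79378612] [-3.14141129e+00  1.02432770e-03  1.87491146e-01] 0.0428304974591752
```

View pics/wd.png

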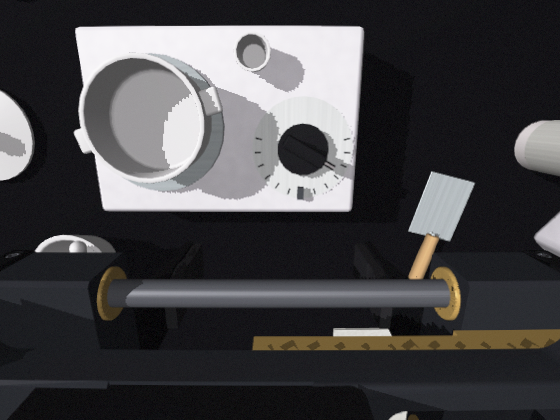

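Wrist view: pot rim centre near (143,117), dial (302,149), tab (302,193). I'll stretch the dark tones to find the pointer, and fit the rim.

Run:
```python
from h import *
w=load('wd')
c=w['pixels'][95:215,240:400].astype(float)/255
c=cv2.resize((c**0.4*255).astype(np.uint8),(800,600),interpolation=cv2.INTER_CUBIC)
cv2.imwrite('pics/wdc.png',c)
print(K(w)[0,0],onz(w,(302,149),85),onz(w,(302,187),78), onz(w,(143,117),128))
```

```text
308.0456616280301 [ 488.04060545 -162.88163538   85.        ] [ 445.95421469 -172.31244188   78.        ] [492.87155936 -10.7014051  128.        ]
```

View pics/wdc.png

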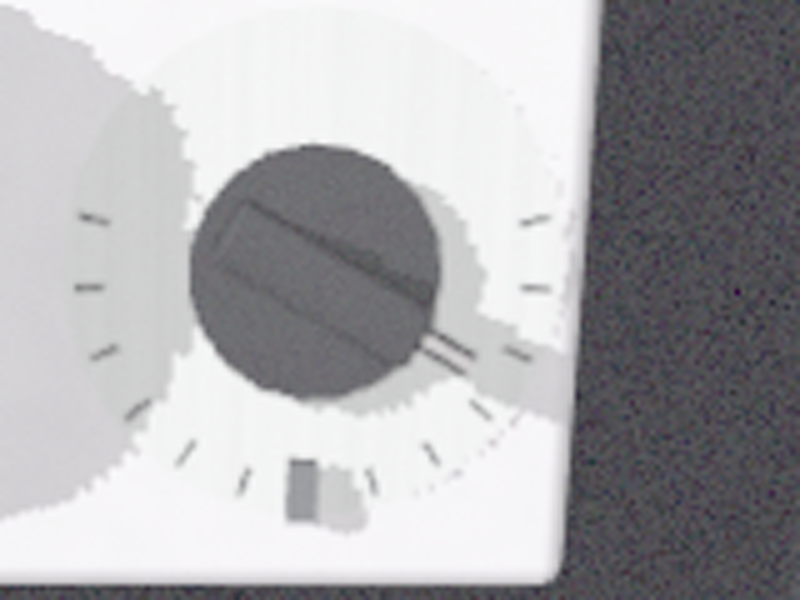

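The pointer is the white beak at crop (470,362). The grip bar runs along crop (235,230)–(400,335). The tab's inner end is at crop (303,460). Now for angles and centres.

Run:
```python
from h import *
w=load('wd')
q=lambda c,z:onz(w,(c[0]/5+240-.4,c[1]/5+95-.4),z)[:2]
# skirt top circle: dark
g=(w['pixels'].max(2)<60).astype(np.uint8)
_,l,st,cc=cv2.connectedComponentsWithStats(g);k=l[150,300];print(st[k])
cn=max(cv2.findContours((l==k).astype(np.uint8),0,1)[0],key=len)[:,0].astype(float)
def circ(P):
    x=np.linalg.lstsq(np.c_[2*P,np.ones(len(P))],(P**2).sum(1),rcond=None)[0];return x[:2],np.sqrt(x[2]+x[:2]@x[:2])
c,r=circ(np.array([onz(w,p,81)[:2] for p in cn]));print('dial skirt',c,r)
tip=q((468,365),78);tab=q((303,460),78);tabo=q((303,523),78)
bar=q((427,320),108)-q((232,232),108); bc=(q((427,303),108)+q((247,203),108)+q((217,262),108)+q((395,363),108))/4
for n,v in(('tip',tip-c),('tab',tab-c),('tabo',tabo-c),('bar',bar)): print(n,v,np.linalg.norm(v),np.arctan2(v[1],v[0]))
print('barc',bc)
ticks=[(92,218),(88,287),(103,352),(138,409),(186,453),(243,482),(372,481),(432,453),(482,408),(518,352),(536,288),(536,218)]
print('ticks centre',circ(np.array([q(t,72) for t in ticks])))
# pot rim fit: outer+inner ellipse by edge sampling radially
im=cv2.cvtColor(w['pixels'],cv2.COLOR_BGR2GRAY).astype(float)
c0=np.array([492.9,-10.7])
from scipy.optimize import least_squares
G=cv2.GaussianBlur(im,(0,0),.8)
def samp(P):
    uv=proj(w,P).astype(np.float32); return cv2.remap(G.astype(np.float32),uv[:,:1],uv[:,1:],cv2.INTER_LINEAR)[:,0]
best=None
th=np.linspace(0,2*np.pi,180)
for dx in np.arange(-15,15.1,1):
  for dy in np.arange(-15,15.1,1):
    ring=lambda r:np.c_[c0[0]+dx+r*np.cos(th),c0[1]+dy+r*np.sin(th),128+0*th]
    v=(samp(ring(55.5))*2-samp(ring(51))-samp(ring(60))).mean()
    if best is None or v>best[0]:best=(v,c0[0]+dx,c0[1]+dy)
print('pot',best)
go((425,175,260),0.185)
```

```text
[ 278  124   50   51 1981]
dial skirt [ 487.32930508 -164.10398072] 26.584608998170385
tip [-13.34564271 -37.76581801] 40.054502730905256 -1.910478112771532
tab [-41.30144207  -6.11095437] 41.75108238309344 -2.9946985764089185
tabo [-55.71655958  -9.13693251] 56.460769986687275 -2.979049881599178
bar [ -9.72163325 -41.91260453] 43.02530152573851 -1.7987160566051184
barc [ 488.03430197 -163.22292937]
ticks centre (array([ 487.37521982, -164.15010767]), np.float64(50.22065623572112))
pot (np.float32(166.84389), np.float64(489.9), np.float64(-8.7))
offset [0.0473, -0.3197, -0.002] turn [0.0003, 0.0006, 0.0007]
```

Run:
```python
from h import *
go((385,240,230),0.185)
```

```text
offset [0.02, -0.391, 0.028] turn [0.0003, 0.0006, 0.0007]
```

Emit:
{"api": "send_rows", "payload": {"targets": [{"offset": [0.02,-0.05,0],"turn": [0,0,0]},{"offset": [0.02,-0.1,0],"turn": [0,0,0]},{"offset": [0.02,-0.15,0],"turn": [0,0,0]},{"offset": [0.02,-0.2,0],"turn": [0,0,0]},{"offset": [0.02,-0.25,0],"turn": [0,0,0]},{"offset": [0.02,-0.3,0.01],"turn": [0,0,0]},{"offset": [0.02,-0.35,0.02],"turn": [0,0,0]},{"offset": [0.02,-0.39,0.03],"turn": [0,0,0]}]}}

```text
time_s: 2.3
tool_pos: [386.3, 240.1, 228.9]
ee_rot: [-3.141, -0.003, 0.183]
wrist_force: [1.0, -0.7, -0.8]
width: 87.2
grip_force: 0.0
```

Emit:
{"api": "send_rows", "payload": {"targets": [{"offset": [0,0,0],"turn": [0,0,0]},{"offset": [0,0,0],"turn": [0,0,0]},{"offset": [0,0,0],"turn": [0,0,0]}]}}

```text
time_s: 2.6
tool_pos: [386.7, 237.9, 228.7]
ee_rot: [3.141, -0.001, 0.183]
wrist_force: [0.0, -0.5, -0.3]
width: 87.0
grip_force: 0.0
```

Run:
```python
from h import *
s=manip.observe();print(s['tool_pos'],s['ee_rot'],np.abs(s['qd']).max())
w=grab('wrist');np.save('pics/wl.npy',w,allow_pickle=True);cv2.imwrite('pics/wl.png',w['pixels'])
```

```text
[386.72930447 237.93295117 228.6707782 ] [ 3.14106180e+00 -8.61424615e-04  1.82651328e-01] 0.013991920825211598
```

View pics/wl.png

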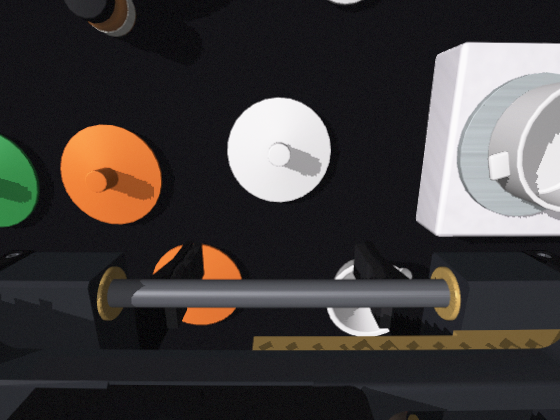

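The lid is at (279,150) with its knob top at (278,154). The neighbours are orange at (110,174) and (205,285), and a mortar at (370,300).

Run:
```python
from h import *
w=load('wl')
g=(w['pixels'].min(2)>90).astype(np.uint8)
_,l,st,cc=cv2.connectedComponentsWithStats(g);k=l[130,270];print(st[k])
cn=max(cv2.findContours((l==k).astype(np.uint8),0,1)[0],key=len)[:,0].astype(float)
h=cv2.convexHull(cn.astype(np.float32))[:,0].astype(float)
P=np.array([onz(w,p,14)[:2] for p in h])
x=np.linalg.lstsq(np.c_[2*P,np.ones(len(P))],(P**2).sum(1),rcond=None)[0];c=x[:2]
print('lid',c,np.sqrt(x[2]+c@c),'knob',onz(w,(278,154),44))
go((c[0],c[1],75),0.185); go((c[0],c[1],20),0.185)
```

```text
[ 227   97  104  106 8553]
lid [425.86309927 245.09951853] 62.58199186069446 knob [426.22920225 245.82859951  44.        ]
offset [0.0396, -0.0002, 0.1538] turn [0.0003, -0.001, -0.003]
offset [0.0395, -0.0002, 0.2088] turn [0.0003, -0.001, -0.003]
```

Emit:
{"api": "send_rows", "payload": {"targets": [{"offset": [0.039,0,0.03],"turn": [0,0,0]},{"offset": [0.039,0,0.07],"turn": [0,0,0]},{"offset": [0.039,0,0.11],"turn": [0,0,0]},{"offset": [0.039,0,0.15],"turn": [0,0,0]},{"offset": [0.039,0,0.175],"turn": [0,0,0]},{"offset": [0.039,0,0.195],"turn": [0,0,0]},{"offset": [0.039,0,0.206],"turn": [0,0,0]},{"offset": [0.039,0,0.206],"turn": [0,0,0]}]}}

```text
time_s: 3.45
tool_pos: [423.7, 245.0, 21.1]
ee_rot: [3.141, 0.002, 0.182]
wrist_force: [-0.6, -0.7, 0.7]
width: 86.9
grip_force: 0.0
```

Emit:
{"api": "send_rows", "payload": {"targets": [{"offset": [0,0,0],"turn": [0,0,0]},{"offset": [0,0,0],"turn": [0,0,0]},{"offset": [0,0,0],"turn": [0,0,0]}]}}

```text
time_s: 3.75
tool_pos: [425.2, 246.9, 23.5]
ee_rot: [-3.141, -0.003, 0.185]
wrist_force: [1.1, -0.1, 0.4]
width: 87.1
grip_force: 0.0
```

Emit:
{"api": "send_rows", "payload": {"targets": [{"offset": [0,0,0],"turn": [0,0,0]},{"offset": [0,0,0],"turn": [0,0,0]},{"offset": [0,0,0],"turn": [0,0,0]},{"offset": [0,0,0],"turn": [0,0,0]},{"offset": [0,0,0],"turn": [0,0,0]},{"offset": [0,0,0],"turn": [0,0,0]},{"offset": [0,0,0],"turn": [0,0,0]},{"offset": [0,0,0],"turn": [0,0,0]}], "hand": 1, "force": 25}}

```text
time_s: 4.55
tool_pos: [424.0, 246.5, 22.1]
ee_rot: [3.142, 0.0, 0.185]
wrist_force: [-0.5, -0.6, -0.7]
width: 30.9
grip_force: 0.0
```

Emit:
{"api": "send_rows", "payload": {"targets": [{"offset": [0,0,0],"turn": [0,0,0]},{"offset": [0,0,0],"turn": [0,0,0]},{"offset": [0,0,0],"turn": [0,0,0]},{"offset": [0,0,0],"turn": [0,0,0]},{"offset": [0,0,0],"turn": [0,0,0]}]}}

```text
time_s: 5.05
tool_pos: [424.1, 246.5, 22.1]
ee_rot: [3.142, 0.0, 0.185]
wrist_force: [0.2, -0.6, -0.5]
width: 25.5
grip_force: 25.0
```

Emit:
{"api": "send_rows", "payload": {"targets": [{"offset": [0,0,-0.01],"turn": [0,0,0]},{"offset": [0,0,-0.03],"turn": [0,0,0]},{"offset": [0,0,-0.06],"turn": [0,0,0]},{"offset": [0,0,-0.1],"turn": [0,0,0]},{"offset": [0,0,-0.14],"turn": [0,0,0]},{"offset": [0,0,-0.17],"turn": [0,0,0]},{"offset": [0,0,-0.18],"turn": [0,0,0]},{"offset": [0,0,-0.18],"turn": [0,0,0]}]}}

```text
time_s: 5.85
tool_pos: [424.9, 247.0, 203.8]
ee_rot: [-3.141, -0.003, 0.185]
wrist_force: [-0.0, -0.5, -2.3]
width: 25.4
grip_force: 25.0
```

Run:
```python
from h import *
s=manip.observe();print(s['tool_pos'],s['ee_rot'],s['width'],s['grip_force'])
go((489,0,202),0.185)
w=load('wd')
# finer pot fit
G=cv2.GaussianBlur(cv2.cvtColor(w['pixels'],cv2.COLOR_BGR2GRAY).astype(np.float32),(0,0),.8)
c0=np.array([490,-9.]);th=np.linspace(0,2*np.pi,240)
def samp(P):
    uv=proj(w,P).astype(np.float32); return cv2.remap(G,uv[:,:1],uv[:,1:],cv2.INTER_LINEAR)[:,0]
R=[]
for a,b in((55.5,51),(55.5,60)):
  best=(-9,)
  for dx in np.arange(-6,6.1,.5):
    for dy in np.arange(-6,6.1,.5):
      ring=lambda r:np.c_[c0[0]+dx+r*np.cos(th),c0[1]+dy+r*np.sin(th),128+0*th]
      v=np.clip(samp(ring(a))-samp(ring(b)),-20,30).mean()
      if v>best[0]:best=(v,dx,dy)
  print(best)
```

```text
[424.87754599 246.95259233 203.77043395] [-3.14077696 -0.00334252  0.18482612] 25.370578497226646 24.999934849329293
offset [0.0176, 0.2545, 0.0016] turn [-0.0008, -0.0033, -0.0002]
(np.float32(23.909023), np.float64(0.0), np.float64(1.0))
(np.float32(18.775562), np.float64(-0.5), np.float64(2.5))
```

Run:
```python
from h import *
go((409,-22.5,203),0.185)
```

```text
offset [-0.0651, 0.2619, 0.0003] turn [-0.0008, -0.0033, -0.0002]
```

Emit:
{"api": "send_rows", "payload": {"targets": [{"offset": [-0.008,0.03,0],"turn": [0,0,0]},{"offset": [-0.016,0.07,0],"turn": [0,0,0]},{"offset": [-0.026,0.11,0],"turn": [0,0,0]},{"offset": [-0.036,0.15,0],"turn": [0,0,0]},{"offset": [-0.046,0.19,0],"turn": [0,0,0]},{"offset": [-0.056,0.225,0],"turn": [0,0,0]},{"offset": [-0.062,0.25,0],"turn": [0,0,0]},{"offset": [-0.065,0.262,0],"turn": [0,0,0]}]}}

```text
time_s: 6.65
tool_pos: [406.6, -24.7, 199.5]
ee_rot: [-3.14, 0.004, 0.182]
wrist_force: [0.7, -0.3, -2.2]
width: 25.2
grip_force: 25.0
```

Emit:
{"api": "send_rows", "payload": {"targets": [{"offset": [0,0,0],"turn": [0,0,0]},{"offset": [0,0,0],"turn": [0,0,0]},{"offset": [0,0,0],"turn": [0,0,0]},{"offset": [0,0,0],"turn": [0,0,0]}]}}

```text
time_s: 7.05
tool_pos: [408.1, -22.1, 201.6]
ee_rot: [-3.141, 0.001, 0.186]
wrist_force: [-0.2, -0.1, -1.3]
width: 25.4
grip_force: 25.0
```

Run:
```python
from h import *
s=manip.observe();print(s['tool_pos'],s['ee_rot'],np.abs(s['qd']).max(),s['width'])
w=grab('wrist');np.save('pics/wp.npy',w,allow_pickle=True);cv2.imwrite('pics/wp.png',w['pixels'])
```

```text
[408.10232846 -22.10012436 201.63474598] [-3.14099609e+00  7.76277369e-04  1.86153854e-01] 0.007206957716004208 25.37418029713909
```

View pics/wp.png

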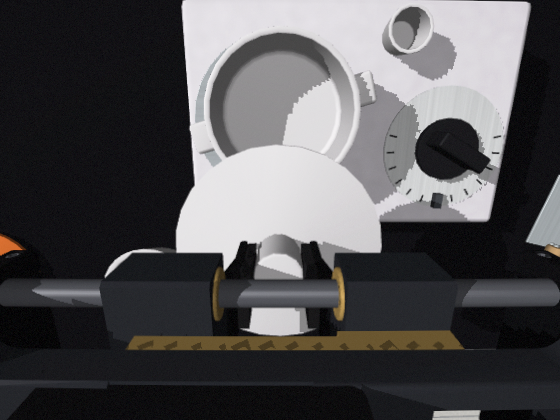

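The held lid's front arc has its apex near (278,146), and the pot rim is centred near (282,105), both in one picture. I'll fit both for the relative offset.

Run:
```python
from h import *
w=load('wp'); yaw=.186
G=cv2.GaussianBlur(cv2.cvtColor(w['pixels'],cv2.COLOR_BGR2GRAY).astype(np.float32),(0,0),.7)
def samp(P):
    uv=proj(w,P).astype(np.float32); return cv2.remap(G,uv[:,:1],uv[:,1:],cv2.INTER_LINEAR)[:,0]
def fit(c0,z,a,b,th,lim=40):
  best=(-99,)
  for dx in np.arange(-10,10.1,.5):
    for dy in np.arange(-10,10.1,.5):
      ring=lambda r:np.c_[c0[0]+dx+r*np.cos(th),c0[1]+dy+r*np.sin(th),z+0*th]
      v=np.clip(samp(ring(a))-samp(ring(b)),-20,lim).mean()
      if v>best[0]:best=(v,c0[0]+dx,c0[1]+dy)
  return best
thl=yaw+np.r_[np.linspace(-1.45,1.45,200)]
thp=yaw+np.linspace(-2.1,2.1,240)
for z in(194.5,195.5):print('lid',fit((408,-22),z,61.5,64.5,thl))
print('pot in',fit((490,-8),128,54.5,51.5,thp)); print('pot out',fit((490,-8),128,56.5,59.5,thp))
v=w['pixels'].copy()
for c,r,z,t in(((408,-22),63,195.5,thl),((490,-8),53,128,thp),((490,-8),58,128,thp)):
    for u in proj(w,np.c_[c[0]+r*np.cos(t),c[1]+r*np.sin(t),z+0*t]): cv2.circle(v,tuple(np.int32(u.round())),0,(0,0,255))
cv2.imwrite('pics/ov.png',cv2.resize(v[0:260,150:420],None,fx=2.2,fy=2.2,interpolation=0))
```

```text
lid (np.float32(31.706078), np.float64(408.0), np.float64(-21.5))
lid (np.float32(31.521086), np.float64(408.0), np.float64(-21.5))
pot in (np.float32(39.534077), np.float64(490.5), np.float64(-8.5))
pot out (np.float32(17.172386), np.float64(488.5), np.float64(-9.0))
```

View pics/ov.png

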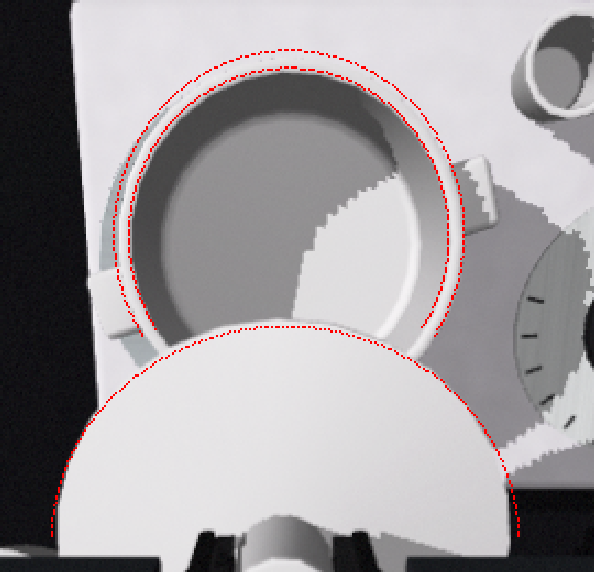

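Run:
```python
from h import *
from scipy.optimize import least_squares
w=load('wp'); yaw=.186
G=cv2.GaussianBlur(cv2.cvtColor(w['pixels'],cv2.COLOR_BGR2GRAY).astype(np.float32),(0,0),.8)
def edge(c,z,r0,r1,th,sgn):
    rs=np.arange(r0,r1,.25);P=[]
    for t in th:
        uv=proj(w,np.c_[c[0]+rs*np.cos(t),c[1]+rs*np.sin(t),z+0*rs]).astype(np.float32)
        g=np.gradient(cv2.remap(G,uv[:,:1],uv[:,1:],cv2.INTER_LINEAR)[:,0])*sgn
        i=g.argmax()
        if g[i]>3:P.append(np.array(c)+rs[i]*np.array([np.cos(t),np.sin(t)]))
    P=np.array(P)
    s=least_squares(lambda x:np.hypot(P[:,0]-x[0],P[:,1]-x[1])-x[2],[*c,(r0+r1)/2],loss='soft_l1',f_scale=.5)
    e=np.abs(s.fun); print(len(P),np.round(s.x,2),'res',np.median(e)); return s.x
L=edge((409,-22),195.5,55,70,yaw+np.linspace(-1.35,1.35,120),-1)
p=edge((490,-8.5),128,47,55.5,yaw+np.linspace(-2.2,2.2,200),1)
q=edge((490,-8.5),128,54.5,62,yaw+np.linspace(-2.2,2.2,200),-1)
for a in(p,q):
    d=a[:2]-L[:2];print('rel tool x,y',d@[np.cos(yaw),np.sin(yaw)],d@[np.sin(yaw),-np.cos(yaw)])
```

```text
108 [411.46 -20.79  60.8 ] res 0.21218472028304802
200 [489.11  -8.7   52.79] res 0.12524122878042476
103 [489.05  -8.72  57.03] res 0.09943900350317136
rel tool x,y 78.54533485100634 2.485030237976868
rel tool x,y 78.48314285338306 2.492934525149329
```

Run:
```python
from h import *
from scipy.optimize import least_squares
w=load('wp'); yaw=.186
G=cv2.GaussianBlur(cv2.cvtColor(w['pixels'],cv2.COLOR_BGR2GRAY).astype(np.float32),(0,0),.8)
def edge(c,z,r0,r1,th,sgn):
    rs=np.arange(r0,r1,.25);P=[]
    for t in th:
        uv=proj(w,np.c_[c[0]+rs*np.cos(t),c[1]+rs*np.sin(t),z+0*rs]).astype(np.float32)
        g=np.gradient(cv2.remap(G,uv[:,:1],uv[:,1:],cv2.INTER_LINEAR)[:,0])*sgn
        i=g.argmax()
        if g[i]>3:P.append(np.array(c)+rs[i]*np.array([np.cos(t),np.sin(t)]))
    return np.array(P)
c=(409,-22)
for dz in(0,-3,-6):
    A=edge(c,195.5+dz,54,70,yaw+np.r_[np.linspace(-1.35,-.7,60),np.linspace(.7,1.35,60)],-1)
    B=edge(c,185.5+dz,54,74,yaw+np.linspace(-.5,.5,80),-1)
    P=np.r_[A,B]
    for r in(None,63):
        f=lambda x:np.hypot(P[:,0]-x[0],P[:,1]-x[1])-(r or x[2])
        s=least_squares(f,[*c,63],loss='soft_l1',f_scale=.5);print(dz,np.round(s.x,2),np.median(np.abs(s.fun)),s.cost)
```

```text
0 [410.42 -21.02  61.27] 0.24106942984266055 35.53292570251938
0 [408.36 -21.34  63.  ] 0.3962671662777524 51.17074973585993
-3 [409.1  -21.28  62.38] 0.24546504093462929 36.712057811049554
-3 [408.34 -21.42  63.  ] 0.3445158674462654 39.138052743251336
-6 [407.71 -21.57  63.54] 0.25021162004165376 32.1623627734497
-6 [408.38 -21.43  63.  ] 0.27318911768260534 34.25865080811456
```

Emit:
{"api": "send_rows", "payload": {"targets": [{"offset": [0.02,0.001,0],"turn": [0,0,0]},{"offset": [0.05,0.002,0],"turn": [0,0,0]},{"offset": [0.07,0.0025,0],"turn": [0,0,0]},{"offset": [0.0815,0.0025,0],"turn": [0,0,0]},{"offset": [0.0815,0.0025,0.015],"turn": [0,0,0]},{"offset": [0.0815,0.0025,0.03],"turn": [0,0,0]},{"offset": [0.0815,0.0025,0.042],"turn": [0,0,0]},{"offset": [0.0815,0.0025,0.042],"turn": [0,0,0]}]}}

```text
time_s: 7.9
tool_pos: [486.3, -10.1, 157.2]
ee_rot: [-3.14, 0.005, 0.185]
wrist_force: [-0.9, -0.0, -2.1]
width: 25.3
grip_force: 25.0
```

Emit:
{"api": "send_rows", "payload": {"targets": [{"offset": [0,0,0],"turn": [0,0,0]},{"offset": [0,0,0],"turn": [0,0,0]},{"offset": [0,0,0],"turn": [0,0,0]},{"offset": [0,0,0],"turn": [0,0,0]}]}}

```text
time_s: 8.3
tool_pos: [489.3, -10.6, 160.9]
ee_rot: [3.141, -0.001, 0.185]
wrist_force: [-0.5, -0.3, -1.8]
width: 25.2
grip_force: 25.0
```

Run:
```python
from h import *
s=manip.observe();print(s['tool_pos'],s['ee_rot'],s['wrist_force'],s['wrist_torque'])
f=grab('scene');cv2.imwrite('pics/s1.png',cv2.resize(f['pixels'][130:240,215:355],(760,600),interpolation=cv2.INTER_CUBIC))
```

```text
[489.28666281 -10.57878325 160.86546983] [ 3.14113917e+00 -1.18235932e-03  1.84721920e-01] [-0.46161535 -0.31463896 -1.77275443] [ 0.01530647  0.04948189 -0.01257424]
```

View pics/s1.png

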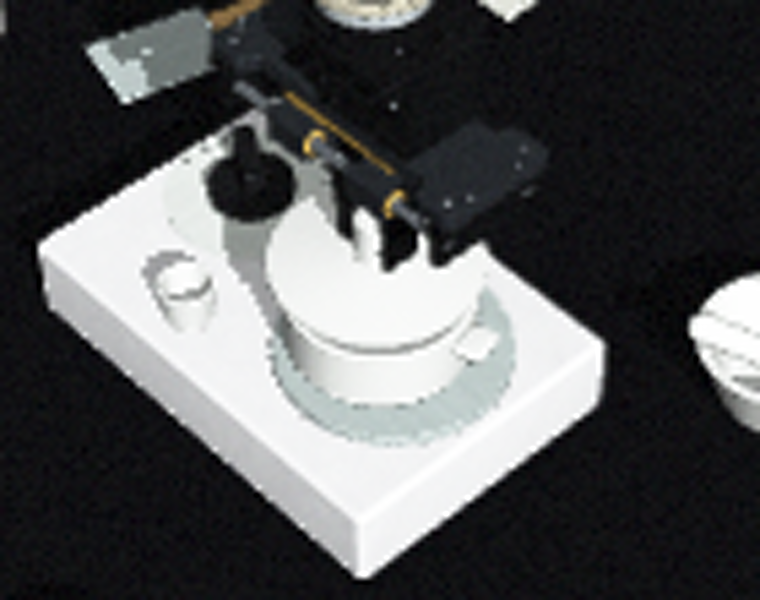

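The lid at crop (378,290) hovers centred over the pot and level. That was my tenth picture, so I'll use numbers only from here. I'm lowering it slowly while watching the force.

Emit:
{"api": "send_rows", "payload": {"targets": [{"offset": [0,0,0.002],"turn": [0,0,0]},{"offset": [0,0,0.004],"turn": [0,0,0]},{"offset": [0,0,0.006],"turn": [0,0,0]},{"offset": [0,0,0.008],"turn": [0,0,0]},{"offset": [0,0,0.009],"turn": [0,0,0]},{"offset": [0,0,0.01],"turn": [0,0,0]},{"offset": [0,0,0.01],"turn": [0,0,0]},{"offset": [0,0,0.01],"turn": [0,0,0]}]}}

```text
time_s: 9.15
tool_pos: [488.9, -10.5, 150.2]
ee_rot: [3.142, -0.0, 0.185]
wrist_force: [-0.5, -0.3, -1.3]
width: 25.3
grip_force: 25.0
```

Emit:
{"api": "send_rows", "payload": {"targets": [{"offset": [0,0,0.001],"turn": [0,0,0]},{"offset": [0,0,0.002],"turn": [0,0,0]},{"offset": [0,0,0.003],"turn": [0,0,0]},{"offset": [0,0,0.003],"turn": [0,0,0]},{"offset": [0,0,0.003],"turn": [0,0,0]}]}}

```text
time_s: 9.65
tool_pos: [488.8, -10.4, 147.1]
ee_rot: [-3.142, 0.0, 0.185]
wrist_force: [0.3, 0.6, -1.9]
width: 25.5
grip_force: 25.0
```

Emit:
{"api": "send_rows", "payload": {"targets": [{"offset": [0,0,0.0005],"turn": [0,0,0]},{"offset": [0,0,0.001],"turn": [0,0,0]},{"offset": [0,0,0.0015],"turn": [0,0,0]},{"offset": [0,0,0.002],"turn": [0,0,0]},{"offset": [0,0,0.002],"turn": [0,0,0]},{"offset": [0,0,0.002],"turn": [0,0,0]}]}}

```text
time_s: 10.25
tool_pos: [488.9, -10.5, 145.1]
ee_rot: [-3.142, 0.0, 0.185]
wrist_force: [-0.7, 0.9, -2.2]
width: 25.5
grip_force: 25.0
```

Emit:
{"api": "send_rows", "payload": {"targets": [{"offset": [0,0,0.0005],"turn": [0,0,0]},{"offset": [0,0,0.001],"turn": [0,0,0]},{"offset": [0,0,0.001],"turn": [0,0,0]},{"offset": [0,0,0.001],"turn": [0,0,0]}]}}

```text
time_s: 10.65
tool_pos: [488.9, -10.5, 144.3]
ee_rot: [3.142, -0.0, 0.185]
wrist_force: [0.0, -0.2, 0.2]
width: 25.2
grip_force: 25.0
```

Emit:
{"api": "send_rows", "payload": {"targets": [{"offset": [0,0,0.0005],"turn": [0,0,0]},{"offset": [0,0,0.0005],"turn": [0,0,0]},{"offset": [0,0,0.0005],"turn": [0,0,0]}]}}

```text
time_s: 10.95
tool_pos: [489.0, -10.5, 144.3]
ee_rot: [3.141, -0.0, 0.185]
wrist_force: [-2.8, -0.5, 5.2]
width: 25.2
grip_force: 25.0
```

Contact is at the expected seat height (5 N), so I'm releasing gradually.

Emit:
{"api": "send_rows", "payload": {"targets": [{"offset": [0,0,0],"turn": [0,0,0]},{"offset": [0,0,0],"turn": [0,0,0]},{"offset": [0,0,0],"turn": [0,0,0]},{"offset": [0,0,0],"turn": [0,0,0]},{"offset": [0,0,0],"turn": [0,0,0]},{"offset": [0,0,0],"turn": [0,0,0]}], "hand": 0.1}}

```text
time_s: 11.55
tool_pos: [488.9, -10.4, 143.6]
ee_rot: [-3.142, -0.0, 0.185]
wrist_force: [0.3, -0.2, 0.5]
width: 38.8
grip_force: 0.0
```

Emit:
{"api": "send_rows", "payload": {"targets": [{"offset": [0,0,-0.02],"turn": [0,0,0]},{"offset": [0,0,-0.05],"turn": [0,0,0]},{"offset": [0,0,-0.09],"turn": [0,0,0]},{"offset": [0,0,-0.1],"turn": [0,0,0]},{"offset": [-0.05,0,-0.1],"turn": [0,0,0]},{"offset": [-0.08,0,-0.1],"turn": [0,0,0]},{"offset": [-0.08,0,-0.1],"turn": [0,0,0]},{"offset": [-0.08,0,-0.1],"turn": [0,0,0]}]}}

```text
time_s: 12.35
tool_pos: [410.3, -25.3, 243.6]
ee_rot: [3.141, -0.001, 0.184]
wrist_force: [0.0, 0.2, -0.3]
width: 39.3
grip_force: 0.0
```

```bash
cat > e.py <<'E'
from h import *
from scipy.optimize import least_squares
def edges(w,c,z,r0,r1,th,sgn,mn=3):
    G=cv2.GaussianBlur(cv2.cvtColor(w['pixels'],cv2.COLOR_BGR2GRAY).astype(np.float32),(0,0),.8)
    rs=np.arange(r0,r1,.25);P=[]
    for t in th:
        uv=proj(w,np.c_[c[0]+rs*np.cos(t),c[1]+rs*np.sin(t),z+0*rs]).astype(np.float32)
        g=np.gradient(cv2.remap(G,uv[:,:1],uv[:,1:],cv2.INTER_LINEAR)[:,0])*sgn
        i=g.argmax()
        if g[i]>mn:P.append(np.array(c)+rs[i]*np.array([np.cos(t),np.sin(t)]))
    P=np.array(P)
    s=least_squares(lambda x:np.hypot(P[:,0]-x[0],P[:,1]-x[1])-x[2],[*c,(r0+r1)/2],loss='soft_l1',f_scale=.5)
    return len(P),np.round(s.x,2),np.median(np.abs(s.fun))
E
python3 - <<'E'
from e import *
s=manip.observe();print(s['tool_pos'],s['ee_rot'],s['width'],s['wrist_force'],np.abs(s['qd']).max())
w=grab('wrist');np.save('pics/w3.npy',w,allow_pickle=True)
th=.185+np.linspace(-2,2,160)
print('lid top edge',edges(w,(489,-9),138,58,68,th,-1))
print('knob',edges(w,(489,-9),166,8,18,th,-1))
g=(w['pixels'].max(2)<60).astype(np.uint8)
u=proj(w,[(487.4,-164.1,90)])[0];print(u)
E
```

```text
[410.28866084 -25.26235916 243.63411036] [ 3.14121439e+00 -1.12362289e-03  1.84095370e-01] 39.26237587430702 [ 0.03123025  0.20507706 -0.31443066] 0.029284872672067717
lid top edge (58, array([489.15,  -6.33,  64.8 ]), np.float64(0.28842714789873014))
knob (73, array([489.72,  -9.64,  11.99]), np.float64(0.1768399393132185))
[427.27951856 147.42500878]
```

Run:
```python
from h import *
go((487.4,-164.1,180),1.23)
go((487.4,-164.1,180),1.23,(410.3,-25.1,244,.184))
```

```text
offset [0.0498, 0.1506, 0.0638] turn [0.0008, -0.0008, -1.0456]
offset [0.0504, 0.1508, 0.064] turn [0.0, 0.0, -1.046]
```

Emit:
{"api": "send_rows", "payload": {"targets": [{"offset": [0.005,0.02,0],"turn": [0,0,-0.14]},{"offset": [0.015,0.05,0],"turn": [0,0,-0.28]},{"offset": [0.025,0.08,0],"turn": [0,0,-0.42]},{"offset": [0.035,0.11,0],"turn": [0,0,-0.56]},{"offset": [0.045,0.135,0],"turn": [0,0,-0.7]},{"offset": [0.05,0.151,0.02],"turn": [0,0,-0.84]},{"offset": [0.05,0.151,0.04],"turn": [0,0,-0.96]},{"offset": [0.05,0.151,0.064],"turn": [0,0,-1.046]}]}}

```text
time_s: 13.2
tool_pos: [488.6, -165.2, 178.8]
ee_rot: [3.141, -0.0, 1.235]
wrist_force: [0.6, -0.2, 0.3]
width: 39.4
grip_force: 0.0
```

Emit:
{"api": "send_rows", "payload": {"targets": [{"offset": [0,0,0],"turn": [0,0,0]},{"offset": [0,0,0],"turn": [0,0,0]},{"offset": [0,0,0],"turn": [0,0,0]},{"offset": [0,0,0],"turn": [0,0,0]}]}}

```text
time_s: 13.6
tool_pos: [488.2, -164.7, 181.2]
ee_rot: [3.139, 0.0, 1.23]
wrist_force: [-0.1, -1.0, 0.2]
width: 39.2
grip_force: 0.0
```

Run:
```python
from e import *
s=manip.observe();print(s['tool_pos'],s['ee_rot'],s['width'])
go((487.4,-164.1,86),1.23)
w=grab('wrist');np.save('pics/w4.npy',w,allow_pickle=True)
print('lid knob',edges(w,(489,-9),166,8,18,.185+np.linspace(-3.1,3.1,160),-1),proj(w,[(489,-9,166),(487.4,-164.1,108)]))
```

```text
[ 488.18964846 -164.70058245  181.24443232] [3.13896281e+00 3.37888773e-04 1.23009660e+00] 39.16764524362785
offset [0.0003, -0.0012, 0.0952] turn [0.0026, 0.0003, 0.0001]
lid knob (26, array([491.19,  -7.73,  14.66]), np.float64(0.08603840271425955)) [[173.70843765 -25.62482393]
 [276.51168386 219.4893362 ]]
```

Emit:
{"api": "send_rows", "payload": {"targets": [{"offset": [0,-0.0005,0.03],"turn": [0,0,0]},{"offset": [0,-0.0005,0.055],"turn": [0,0,0]},{"offset": [0,-0.0005,0.075],"turn": [0,0,0]},{"offset": [0,-0.0005,0.087],"turn": [0,0,0]},{"offset": [0,-0.0005,0.094],"turn": [0,0,0]},{"offset": [0,-0.0005,0.094],"turn": [0,0,0]},{"offset": [0,-0.0005,0.094],"turn": [0,0,0]}]}}

```text
time_s: 14.35
tool_pos: [487.4, -164.6, 86.7]
ee_rot: [3.14, 0.0, 1.231]
wrist_force: [0.2, 0.1, -0.1]
width: 38.8
grip_force: 0.0
```

Emit:
{"api": "send_rows", "payload": {"targets": [{"offset": [0,0,0],"turn": [0,0,0]},{"offset": [0,0,0],"turn": [0,0,0]},{"offset": [0,0,0],"turn": [0,0,0]},{"offset": [0,0,0],"turn": [0,0,0]},{"offset": [0,0,0],"turn": [0,0,0]},{"offset": [0,0,0],"turn": [0,0,0]},{"offset": [0,0,0],"turn": [0,0,0]},{"offset": [0,0,0],"turn": [0,0,0]}], "hand": 1, "force": 20}}

```text
time_s: 15.15
tool_pos: [486.9, -164.3, 85.9]
ee_rot: [3.141, 0.0, 1.231]
wrist_force: [0.4, -0.5, 1.2]
width: 14.0
grip_force: 20.0
```

Gripped at a width of 14.0 mm. Turning clockwise by 1.075 rad.

Emit:
{"api": "send_rows", "payload": {"targets": [{"offset": [0,0,0],"turn": [0,0,0.07]},{"offset": [0,0,0],"turn": [0,0,0.17]},{"offset": [0,0,0],"turn": [0,0,0.27]},{"offset": [0,0,0],"turn": [0,0,0.37]},{"offset": [0,0,0],"turn": [0,0,0.47]},{"offset": [0,0,0],"turn": [0,0,0.54]},{"offset": [0,0,0],"turn": [0,0,0.54]}]}}

```text
time_s: 15.85
tool_pos: [487.1, -164.5, 85.9]
ee_rot: [3.141, -0.0, 0.69]
wrist_force: [1.9, -1.0, 2.9]
width: 13.9
grip_force: 20.0
```

Emit:
{"api": "send_rows", "payload": {"targets": [{"offset": [0,0,0],"turn": [0,0,0.1]},{"offset": [0,0,0],"turn": [0,0,0.2]},{"offset": [0,0,0],"turn": [0,0,0.3]},{"offset": [0,0,0],"turn": [0,0,0.4]},{"offset": [0,0,0],"turn": [0,0,0.48]},{"offset": [0,0,0],"turn": [0,0,0.535]},{"offset": [0,0,0],"turn": [0,0,0.535]},{"offset": [0,0,0],"turn": [0,0,0.535]}]}}

```text
time_s: 16.65
tool_pos: [487.1, -164.6, 85.9]
ee_rot: [3.141, -0.001, 0.158]
wrist_force: [1.8, -2.3, 1.1]
width: 13.8
grip_force: 20.0
```

Emit:
{"api": "send_rows", "payload": {"targets": [{"offset": [0,0,0],"turn": [0,0,0]},{"offset": [0,0,0],"turn": [0,0,0]},{"offset": [0,0,0],"turn": [0,0,0]},{"offset": [0,0,0],"turn": [0,0,0]},{"offset": [0,0,0],"turn": [0,0,0]}], "hand": 0.1}}

```text
time_s: 17.15
tool_pos: [486.5, -164.1, 85.5]
ee_rot: [-3.141, 0.0, 0.156]
wrist_force: [0.3, 0.8, 0.7]
width: 37.9
grip_force: 0.0
```

Emit:
{"api": "send_rows", "payload": {"targets": [{"offset": [0,0,-0.02],"turn": [0,0,0]},{"offset": [0,0,-0.06],"turn": [0,0,0]},{"offset": [0,0,-0.1],"turn": [0,0,0]},{"offset": [-0.02,0,-0.14],"turn": [0,0,0]},{"offset": [-0.05,0,-0.17],"turn": [0,0,0]},{"offset": [-0.05,0,-0.17],"turn": [0,0,0]},{"offset": [-0.05,0,-0.17],"turn": [0,0,0]},{"offset": [-0.05,0,-0.17],"turn": [0,0,0]}]}}

```text
time_s: 17.95
tool_pos: [437.0, -171.6, 254.4]
ee_rot: [-3.14, 0.001, 0.156]
wrist_force: [0.2, -0.2, 0.2]
width: 39.1
grip_force: 0.0
```

Run:
```python
from e import *
w=grab('wrist');np.save('pics/w5.npy',w,allow_pickle=True)
G=cv2.cvtColor(w['pixels'],cv2.COLOR_BGR2GRAY).astype(np.float32)
c=(487.35,-164.1)
th=np.arange(-3.5,-2.45,.04)
for r,z in((34,78),(37,78),(43,78),(48,77)):
    uv=proj(w,np.c_[c[0]+r*np.cos(th),c[1]+r*np.sin(th),z+0*th]).astype(np.float32)
    print(r,[int(v) for v in cv2.remap(G,uv[:,:1],uv[:,1:],cv2.INTER_LINEAR)[:,0]])
print([round(x,2) for x in th])
print('skirt',edges(w,c,81,24,32,-2.95+np.linspace(.35,5.9,160),1))
print('knob',edges(w,(489,-9),166,9,17,.185+np.linspace(-3.1,3.1,160),-1))
t=.185+np.linspace(.6,2.6,80)
print('lid',edges(w,(489,-9),138,58,68,t,-1))
s=grab('scene');T=grab('top')
print('knob scene',edges(s,(493,-4),166,8,18,np.linspace(-3.1,3.1,160),-1),'top',edges(T,(487,-11),138,58,68,np.linspace(-3.1,3.1,160),-1))
```

```text
34 [225, 223, 224, 227, 228, 226, 226, 226, 227, 226, 211, 117, 134, 213, 125, 88, 148, 148, 149, 147, 144, 143, 151, 177, 181, 157, 146]
37 [222, 225, 222, 225, 228, 228, 225, 225, 226, 227, 217, 134, 124, 213, 107, 94, 148, 149, 148, 146, 144, 145, 185, 227, 226, 222, 184]
43 [227, 227, 227, 223, 222, 226, 228, 225, 225, 227, 220, 127, 66, 68, 66, 176, 197, 148, 148, 145, 180, 226, 228, 225, 224, 225, 226]
48 [217, 228, 227, 225, 224, 219, 133, 216, 226, 226, 225, 159, 74, 77, 81, 142, 148, 149, 145, 204, 218, 105, 205, 224, 225, 227, 225]
[np.float64(-3.5), np.float64(-3.46), np.float64(-3.42), np.float64(-3.38), np.float64(-3.34), np.float64(-3.3), np.float64(-3.26), np.float64(-3.22), np.float64(-3.18), np.float64(-3.14), np.float64(-3.1), np.float64(-3.06), np.float64(-3.02), np.float64(-2.98), np.float64(-2.94), np.float64(-2.9), np.float64(-2.86), np.float64(-2.82), np.float64(-2.78), np.float64(-2.74), np.float64(-2.7), np.float64(-2.66), np.float64(-2.62), np.float64(-2.58), np.float64(-2.54), np.float64(-2.5), np.float64(-2.46)]
skirt (160, array([ 487.3 , -164.05,   27.4 ]), np.float64(0.1612640214763008))
knob (71, array([490.32, -10.66,  11.81]), np.float64(0.15940408470366307))
lid (79, array([489.95, -12.15,  61.14]), np.float64(0.1895585435978333))
knob scene (41, array([ 4.8114e+02, -2.0000e-01,  2.4500e+01]), np.float64(0.369525527227875)) top (28, array([482.55, -12.5 ,  56.32]), np.float64(0.5513245333828678))
```

The pointer (dark sides at −3.05 and −2.92 rad, white between) and the tab are both centred at −2.98 rad, so they line up. The lid made contact at its seat height and is centred. Handing in.

```bash
python3 -c "
from station import close_job
print(close_job())"
```

```text
the job is handed in; nothing more can be done
None
```

The lid is seated on the pot, the dial's pointer is lined up with the tab, and the job is handed in at about 18 s; the judge gave no verdict, and with my ten pictures used, the lid's seating was confirmed only by contact height and camera measurements.

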